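# Lock the spring hold-down on the brass offcut

### The arm

A 6-joint arm with a two-finger parallel gripper is mounted at the origin on the work surface; the furniture and walls round the work are solid. World frame = base frame: x ahead of the robot, y to its left, z up, the work surface at z = 0. Lengths are in m, angles in degrees, forces in N, time in s.
With the tool pointing down it reaches from about 0.35 to 0.875 m from the base axis. Payload 4.2 kg.
Tool frame: the origin (TCP) lies midway between the tips of the shut fingers; the grasp point (between the pads) lies 19 mm behind it; z points along the fingers, y is the line along which they close (so a half turn about z gives the same grasp; the last joint's range is limited). The gripper opens to 87 mm and grips with 3 to 60 N. Pads are 19 mm wide; open, the fingers measure 117 mm over their backs; the gripper's body (75 mm by 190 mm) begins 51 mm behind the grasp point.
Start: joints at [-52.162, 22.042, 0.453, 0, -68.411, -14.817], TCP at [0.244, -0.575, 0.223] pointing down, gripper open.
Joint ranges: [-179.83, 179.83], [-69.29, 118.12], [-61.27, 80.66], [-181.25, 117.63], [-171.15, -9.14], [-177.46, 177.46]. Speed limits (degrees/s): [159.86, 159.86, 180, 180, 180, 180].

### API

Orientations are given as a 3x3 rotation matrix whose columns are the frame's x, y, z axes.
In Python, from station import r, cams gives the robot as it stands.
- The arm moves only by the tool play_rows, never from a script. Its argument "commands" is text: rows parted by semicolons, each of 6 numbers parted by spaces: the shift along the world's x, y, z normalised to -1 to 1, where 1 is 30 mm, then the turn, a rotation vector about the world's x, y, z normalised to -1 to 1, where 1 is 0.15 rad. A call has 1 to 20 rows; each row shifts and turns the commanded pose from where the row before left it; what a row does not reach is not made up. A row lasts 1/10 s, in which the tool goes at most 50 mm and 8.59 degrees, less where a joint would pass 70% of its speed; a pose out of reach is approached as far as the arm can. A call with a number of a shift or a turn outside -1 to 1 is refused whole. A call with a gripper value outside its range is refused whole. "grip" is the finger opening in mm, from 0 to 87, set as the call begins (left out, the last holds). The fingers move at their own pace and stop on an object; the grip force is fixed at half the most. Time passes only in rows, so rows that do not move let the fingers close. It gives the time, the measured TCP pose, the force, the opening and the grip force at its end, in the units of the state.
- r.sense(): the state, without advancing time (a new reading comes with each control period).
- cams.capture(name): name is "side" or "top" or "wrist"; returns (picture, depth): 480x640x3 uint8, blue, green, red; 480x640 float32, m along the optical axis (not along the pixel's ray), 0 where there is no reading.
- cams.camera_info(name): a dict with "mtx" (3x3 intrinsics, pixels), "R" (3x3) and "t" (3): a world point X has camera coordinates R X + t. Camera axes: x right, y down, z forward; pixel columns grow to the right and rows downward; lengths in m; the calibration is good to about 2 mm. A picture is of the moment at which its call begins: read the wrist's pose just before it. camera_info takes no time and is no camera call; for the wrist camera it gives the pose at the moment of the call.
- r.finish_job(): hands the job in; it is judged then, once.
The state is a dict: "time_s": time; "joints": joint angles; "joint_velocities": joint speeds; "effort": joint torques, N m; "tcp_pos": TCP position; "ee_rot": TCP orientation; "wrist_force": force on the tool from outside, world axes, zero at the start; "moment": the same for the moment, N m; "gripper_width": opening from 0.0 (shut) to 1.0 (fully open); "gripper_force": force on a finger pad.
Only numpy, scipy, OpenCV 4.12 (cv2) and the standard library are available. Lean on these libraries where they do the work, as an engineer would, in place of code of your own. Each camera call takes 0.05 s, during which the arm holds its last target. There are 200 camera calls.

### The job

Two spring hold-down clamps stand on the bench and a brass offcut lies under the foot of one of them. Push that clamp's plunger down by the wooden knob, slide the knob's steel keeper fully home into the slot of the strike post and let go, so that the plunger stays trapped down on the offcut. Leave the other clamp up and open.

Things in the scene. Friction and masses are not known exactly. Their poses are not given: they have to be found in the camera images.
- clamp: The clamp with the offcut, fixed. Wooden base (x -45 to 45, y -60 to 105 mm, 12 thick), steel bridge, upright spring plunger; on its head slides a steel keeper strip (26 x 6 mm) with a wooden knob. Origin on the bench under the plunger's axis, z up; +y points to the strike post (34 x 30 mm, 108 tall, at y = 81), whose slot for the keeper is 74 to 87 mm above the bench. The other clamp is alike.
- clamp_knob (a point): Centre of the top of this clamp's wooden knob: an upright block 22 mm wide (clamp's x), 36 long (clamp's y), 43 tall, free on all sides above the keeper; grip it across the 22 mm. Its top is 145 mm above the bench with the plunger up. The point moves with plunger and keeper; axes as the clamp's.
- clamp_plunger (a joint): Depth in m of the clamp's plunger, straight down: 0 up, 0.020 at the stop. A spring returns it: about 4 N at the top, about 12 N at the stop with the offcut. At less than 0.0145 the post's lip blocks the keeper; deeper, it enters the slot. Let go there, the keeper rises against the lip and the plunger stays at about 0.014.
- clamp_keeper (a joint): Travel in m of keeper and knob along the clamp's +y, towards the strike post: 0 open, 0.024 fully home (stop). Starts at 0 to 0.004, reaches the post's face at 0.006; drags with 1 N and stays where it is left.
- offcut: Loose flat brass bar 28 x 85 x 8 mm, lying on the clamp's base under its foot, lengthwise along the clamp's x. Origin at the centre of its underside, y along its length.
- spare_plunger (a joint): The same plunger depth of the other, empty clamp: 0 is up. To be left alone.
- spare_keeper (a joint): The same keeper travel of the other, empty clamp: 0 is open. To be left alone.

How it is judged:
By the outcome, as a careful person would: the job done as asked, in the order asked, and still so for the second after the job is handed in, with the robot touching nothing.
It also fails if it takes over 29 s, if anything falls off the work surface, if the arm or the gripper's body presses on something with over 40 N, if the wrist force passes 120 N, or if a joint passes its speed limit or range.

## Working session

There is one attempt and no reset: what is moved stays moved. The work goes in short steps, Python scripts to look and compute and a tool call to move; the robot and the scene stay as the last step left them, time stands still between calls to the robot, and variables do not carry over. Pictures are saved under pics/ and viewed, at most 10 in all, crops included, and the job is handed in when it is done.

Besides the shell and the picture viewer there is one more tool, called after ">>>" as name(argument=value, ...) on one line, values as JSON. play_rows: Moves the arm, as the interface text tells. Scaled input: -1 to 1 covers 30 mm each way for a shift and 0.15 rad each way for a turn. Its arguments: {"type":"object","properties":{"commands":{"type":"string"},"grip":{"type":"number"}},"required":["commands"]}

```bash
mkdir -p pics; ls; python3 - <<'E'
from station import r,cams
import cv2,numpy as np
for n in ["top","side"]:
    p,d=cams.capture(n); cv2.imwrite(f"pics/{n}0.png",p); np.save(f"pics/{n}0.npy",d)
    i=cams.camera_info(n); print(n,np.round(i["mtx"],1).tolist(),np.round(i["R"],3).tolist(),np.round(i["t"],3).tolist())
s=r.sense(); print(s["time_s"],s["tcp_pos"],np.round(s["ee_rot"],3).tolist(),s["wrist_force"])
E
```

```text
pics
top [[605.8, 0.0, 317.4], [0.0, 605.8, 246.8], [0.0, 0.0, 1.0]] [[-0.019, -1.0, -0.003], [-0.981, 0.019, -0.192], [0.192, -0.001, -0.981]] [0.005, 0.512, 1.196]
side [[532.2, 0.0, 329.1], [0.0, 532.2, 239.5], [0.0, 0.0, 1.0]] [[0.985, 0.169, 0.017], [0.148, -0.806, -0.574], [-0.084, 0.568, -0.819]] [-0.52, -0.011, 1.076]
0.1 [ 0.24425265 -0.57471444  0.22157347] [[-0.92, -0.391, -0.001], [-0.391, 0.92, 0.002], [0.0, 0.002, -1.0]] [-0.19550648 -0.6478416  -0.44796598]
```

View pics/top0.png

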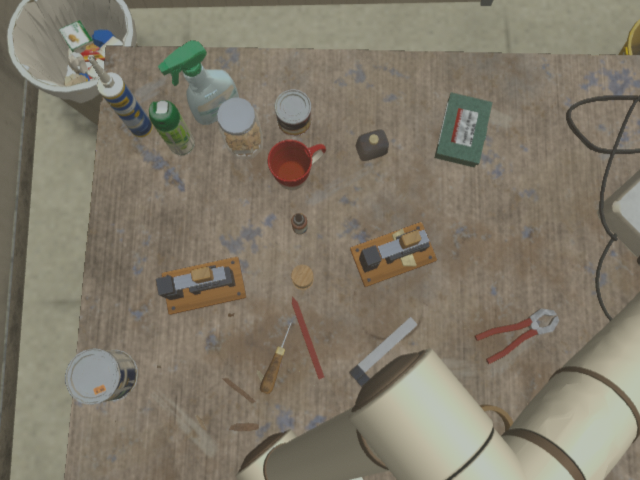

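View pics/side0.png

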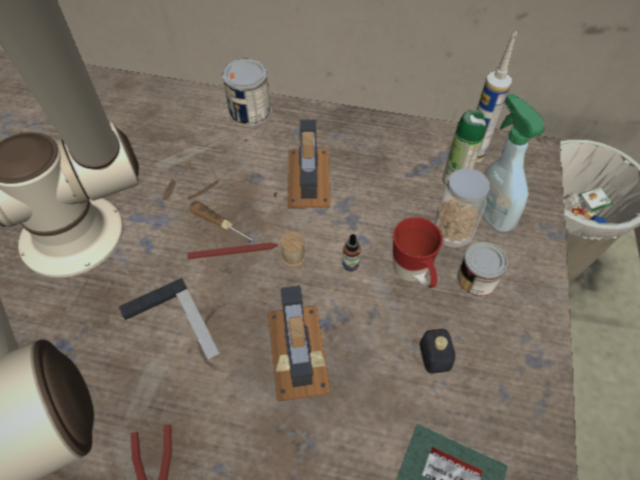

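The offcut clamp is the one at top (393,255) / side (298,350): pale brass ends show on both sides of its foot. Its dark post is at top (370,258), so clamp +y points roughly to world +y. The spare is at top (203,285).

```bash
cat > h.py <<'E'
import numpy as np,cv2
from station import r,cams
def cloud(n,d,i=None):
    i=i or cams.camera_info(n); K=i["mtx"]; v,u=np.mgrid[:480,:640]
    c=np.stack([(u-K[0][2])/K[0][0]*d,(v-K[1][2])/K[1][1]*d,d],-1)
    return (c-np.array(i["t"]))@np.array(i["R"])
E
python3 - <<'E'
from h import *
for n,(u0,u1,v0,v1) in {"top":(340,450,215,295),"side":(255,340,275,405)}.items():
    p=cv2.imread(f"pics/{n}0.png"); d=np.load(f"pics/{n}0.npy"); X=cloud(n,d)
    m=np.zeros((480,640),bool); m[v0:v1,u0:u1]=1
    hsv=cv2.cvtColor(p,cv2.COLOR_BGR2HSV); wood=(hsv[...,0]>7)&(hsv[...,0]<20)&(hsv[...,1]>120)
    z=X[...,2]; m&=d>0
    b=m&wood&(z<.03)&(z>.004); rc=cv2.minAreaRect((X[b][:,:2]*1000).astype(np.float32)); print(n,"base",rc,b.sum())
    for nm,lo,hi in (("knobtop",.135,.155),("upper",.1,.118)):
        k=m&(z>lo)&(z<hi); 
        if k.sum()>5: print(nm,k.sum(),X[k].mean(0).round(4),cv2.minAreaRect((X[k][:,:2]*1000).astype(np.float32)))
E
```

```text
top base ((501.32757568359375, -164.99151611328125), (89.23951721191406, 163.67356872558594), 19.194360733032227) 1374
knobtop 220 [ 0.5073 -0.1834  0.1426] ((508.1937255859375, -183.91879272460938), (22.463577270507812, 36.538002014160156), 19.20125961303711)
upper 579 [ 0.4925 -0.1424  0.1042] ((499.31005859375, -158.68911743164062), (37.59573745727539, 132.80178833007812), 18.553728103637695)
side base ((501.05401611328125, -169.2000732421875), (87.39389038085938, 163.53330993652344), 19.05941390991211) 2097
knobtop 329 [ 0.5082 -0.1883  0.1433] ((507.7283935546875, -186.73574829101562), (21.942298889160156, 36.18574142456055), 18.887910842895508)
upper 916 [ 0.4975 -0.158   0.1039] ((498.98431396484375, -161.09524536132812), (37.80436706542969, 134.0489501953125), 18.738733291625977)
```

>>> play_rows(commands="0.49 0.72 0 0 0 0.557;0.49 0.72 0 0 0 0.557;0.49 0.72 0 0 0 0.557;0.49 0.72 0 0 0 0.557;0.49 0.72 0 0 0 0.557;0.49 0.72 0 0 0 0.557;0.49 0.72 0 0 0 0.557;0.49 0.72 0 0 0 0.557;0.49 0.72 0 0 0 0.557;0.49 0.72 0 0 0 0.557;0.49 0.72 0 0 0 0.557;0.49 0.72 0 0 0 0.557;0.49 0.72 0 0 0 0.557;0.49 0.72 0 0 0 0.557;0.49 0.72 0 0 0 0.557;0.49 0.72 0 0 0 0.557;0.49 0.72 0 0 0 0.557;0.49 0.72 0 0 0 0.557;0 0 0 0 0 0;0 0 0 0 0 0", grip=50)

```text
time_s: 2.1
tcp_pos: [0.5088, -0.186, 0.2221]
ee_rot: [[0.329, -0.944, -0.001], [-0.944, -0.329, 0.0], [-0.001, 0.001, -1.0]]
wrist_force: [-0.8, -0.2, 0.7]
gripper_width: 0.57
gripper_force: 0.0
```

```bash
python3 - <<'E'
from h import *
i=cams.camera_info("wrist"); s=r.sense(); p,d=cams.capture("wrist"); cv2.imwrite("pics/w1.png",p); X=cloud("wrist",d,i); z=X[...,2]
print(s["time_s"],s["tcp_pos"],np.round(s["ee_rot"],3).tolist(),s["wrist_force"],s["gripper_width"],np.round(s["joints"],1))
hsv=cv2.cvtColor(p,cv2.COLOR_BGR2HSV); wood=(hsv[...,0]>7)&(hsv[...,0]<22)&(hsv[...,1]>90)
k=(d>0)&(z>.135)&(z<.155)&wood&(abs(X[...,0]-.508)<.04)&(abs(X[...,1]+.185)<.04)
print(k.sum(),X[k].mean(0) if k.any() else 0, cv2.minAreaRect((X[k][:,:2]*1000).astype(np.float32)) if k.any() else 0)
E
```

```text
2.1 [ 0.50884073 -0.18598411  0.22205743] [[0.329, -0.944, -0.001], [-0.944, -0.329, 0.0], [-0.001, 0.001, -1.0]] [-0.77290369 -0.21658195  0.68414687] 0.5702831381207583 [ -2.9  14.  -11.3  -0.  -64.8  22.1]
1681 [ 0.50739776 -0.1875422   0.14348781] ((507.09417724609375, -186.2969512939453), (21.636627197265625, 35.038944244384766), 19.738807678222656)
```

View pics/w1.png

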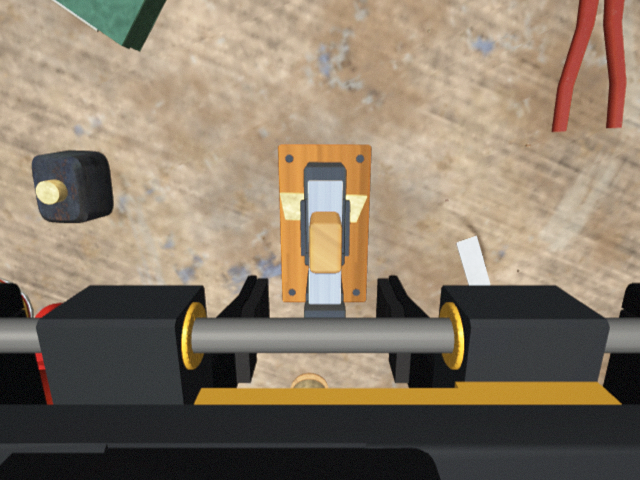

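The knob is at (325,242), square to the fingers, with the post toward the bottom of the picture. Next I check the height of the dark bridge cheeks beside the knob, for finger clearance.

```bash
python3 - <<'E'
from h import *
i=cams.camera_info("wrist"); p,d=cams.capture("wrist"); X=cloud("wrist",d,i)
C=np.array([[.945,.326],[-.326,.945]])
o=np.array([.5085,-.1883])
for v in (190,205,225,245,260,275,292):
    print(v,[(u,*((C@(X[v,u,:2]-o))*1000).round().astype(int).tolist(),int(X[v,u,2]*1000)) for u in (304,308,325,343,347)])
E
```

```text
190 [(304, 16, -25, 66), (308, 11, -30, 101), (325, -1, -30, 101), (343, -17, -25, 65), (347, -24, -16, 11)]
205 [(304, 14, -19, 100), (308, 11, -19, 101), (325, -1, -18, 100), (343, -15, -18, 95), (347, -18, -19, 100)]
225 [(304, 15, -3, 99), (308, 12, -3, 101), (325, -1, -13, 142), (343, -16, -2, 95), (347, -18, -3, 101)]
245 [(304, 15, 13, 100), (308, 12, 13, 100), (325, -1, 0, 142), (343, -16, 15, 94), (347, -19, 13, 101)]
260 [(304, 17, 39, 62), (308, 12, 25, 100), (325, -1, 10, 144), (343, -18, 38, 64), (347, -25, 56, 11)]
275 [(304, 20, 73, 10), (308, 12, 38, 99), (325, -2, 38, 101), (343, -21, 74, 9), (347, -26, 73, 11)]
292 [(304, 20, 92, 12), (308, 13, 66, 69), (325, -2, 52, 102), (343, -22, 93, 9), (347, -26, 92, 11)]
```

>>> play_rows(commands="-0.04 0 -0.6 0 0 0;0 0 -0.6 0 0 0;0 0 -0.6 0 0 0;0 0 -0.6 0 0 0;0 0 -0.5 0 0 0;0 0 -0.33 0 0 0;0 0 0 0 0 0")

```text
time_s: 2.9
tcp_pos: [0.5065, -0.1869, 0.1243]
ee_rot: [[0.327, -0.945, -0.003], [-0.945, -0.327, 0.0], [-0.001, 0.003, -1.0]]
wrist_force: [0.7, -0.1, -0.9]
gripper_width: 0.576
gripper_force: 0.0
```

>>> play_rows(commands="0 0 0 0 0 0;0 0 0 0 0 0;0 0 0 0 0 0;0 0 0 0 0 0;0 0 0 0 0 0;0 0 0 0 0 0", grip=0)

```text
time_s: 3.5
tcp_pos: [0.5073, -0.1866, 0.1261]
ee_rot: [[0.329, -0.944, -0.001], [-0.944, -0.329, -0.0], [0.0, 0.001, -1.0]]
wrist_force: [-3.7, -1.3, 2.8]
gripper_width: 0.251
gripper_force: 30.0
```

>>> play_rows(commands="0 0 -0.12 0 0 0;0 0 -0.12 0 0 0;0 0 -0.12 0 0 0;0 0 -0.12 0 0 0;0 0 -0.12 0 0 0;0 0 0 0 0 0;0 0 0 0 0 0")

```text
time_s: 4.2
tcp_pos: [0.5075, -0.1869, 0.1089]
ee_rot: [[0.329, -0.944, -0.001], [-0.944, -0.329, -0.001], [0.001, 0.001, -1.0]]
wrist_force: [-5.5, -1.5, 10.6]
gripper_width: 0.25
gripper_force: 30.0
```

>>> play_rows(commands="-0.033 0.095 0 0 0 0;-0.033 0.095 0 0 0 0;-0.033 0.095 0 0 0 0;-0.033 0.095 0 0 0 0;-0.033 0.095 0 0 0 0;-0.033 0.095 0 0 0 0;-0.033 0.095 0 0 0 0;0 0 0 0 0 0;0 0 0 0 0 0")

```text
time_s: 5.1
tcp_pos: [0.5006, -0.167, 0.109]
ee_rot: [[0.329, -0.944, -0.0], [-0.944, -0.329, -0.001], [0.001, 0.001, -1.0]]
wrist_force: [-4.8, -1.6, 10.9]
gripper_width: 0.253
gripper_force: 30.0
```

Moved 21 mm along +y with no resistance yet. I'll continue until it meets the stop.

>>> play_rows(commands="-0.022 0.063 0 0 0 0;-0.022 0.063 0 0 0 0;0 0 0 0 0 0;0 0 0 0 0 0")

```text
time_s: 5.5
tcp_pos: [0.5004, -0.1661, 0.11]
ee_rot: [[0.33, -0.944, 0.002], [-0.944, -0.33, -0.006], [0.006, 0.0, -1.0]]
wrist_force: [-3.7, -13.4, 10.1]
gripper_width: 0.249
gripper_force: 30.0
```

>>> play_rows(commands="0 0 0.05 0 0 0;0 0 0.04 0 0 0;0 0 0 0 0 0")

```text
time_s: 5.8
tcp_pos: [0.5004, -0.1661, 0.1119]
ee_rot: [[0.329, -0.944, 0.002], [-0.944, -0.329, -0.005], [0.005, 0.0, -1.0]]
wrist_force: [-2.2, -13.9, 5.6]
gripper_width: 0.251
gripper_force: 30.0
```

>>> play_rows(commands="0 0 0 0 0 0;0 0 0 0 0 0;0 0 0 0 0 0;0 0 0 0 0 0;0 0 0 0 0 0", grip=50)

```text
time_s: 6.3
tcp_pos: [0.4998, -0.1623, 0.1101]
ee_rot: [[0.329, -0.944, 0.0], [-0.944, -0.329, 0.0], [-0.0, -0.0, -1.0]]
wrist_force: [0.3, 0.6, -0.4]
gripper_width: 0.553
gripper_force: 0.0
```

>>> play_rows(commands="0 0 0.4 0 0 0;0 0 0.8 0 0 0;0 0 0.8 0 0 0;0 0 0.8 0 0 0;0 0 0.6 0 0 0;0 0 0 0 0 0;0 0 0 0 0 0")

```text
time_s: 7.0
tcp_pos: [0.4995, -0.1625, 0.2128]
ee_rot: [[0.329, -0.944, 0.001], [-0.944, -0.329, 0.0], [-0.0, -0.001, -1.0]]
wrist_force: [0.5, -0.4, -1.1]
gripper_width: 0.574
gripper_force: 0.0
```

```bash
python3 - <<'E'
from h import *
i=cams.camera_info("wrist"); p,d=cams.capture("wrist"); cv2.imwrite("pics/w2.png",p); X=cloud("wrist",d,i)
p2,d2=cams.capture("side"); cv2.imwrite("pics/s2.png",cv2.resize(p2[250:410,230:370],None,fx=3.5,fy=3.5)); X2=cloud("side",d2)
C=np.array([[.945,.326],[-.326,.945]]); o=np.array([.5085,-.1883])
for P,D,Y in ((p,d,X),(p2,d2,X2)):
    hsv=cv2.cvtColor(P,cv2.COLOR_BGR2HSV); wood=(hsv[...,0]>7)&(hsv[...,0]<22)&(hsv[...,1]>90)
    q=(Y[...,:2]-o)@C.T
    k=(D>0)&wood&(Y[...,2]>.115)&(Y[...,2]<.155)&(abs(q[...,0])<.03)&(abs(q[...,1]-.015)<.05)
    k&=Y[...,2]>np.median(Y[k][:,2])-.004
    print(k.sum(),np.median(Y[k][:,2]),cv2.minAreaRect((q[k]*1000).astype(np.float32)))
print(r.sense()["time_s"],r.sense()["wrist_force"])
E
```

```text
1590 0.12957526952073042 ((-0.8622283935546875, 23.700164794921875), (35.861000061035156, 21.489757537841797), 89.57760620117188)
236 0.1294421527056826 ((-0.1911020278930664, 21.485567092895508), (32.39394760131836, 20.311702728271484), 89.60800170898438)
7.1 [-0.60203907  0.20421322  0.38937939]
```

View pics/s2.png

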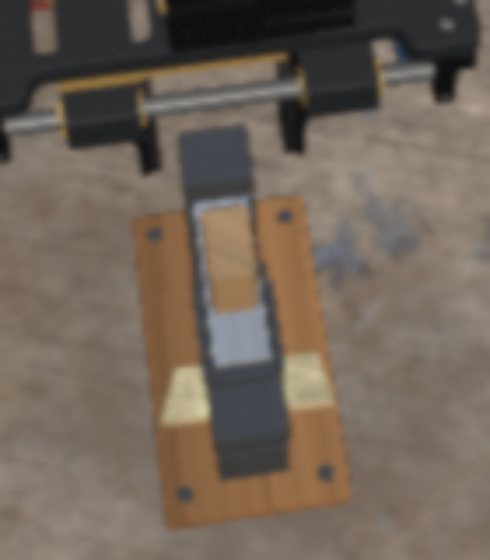

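The picture shows the keeper in the post, the knob at crop (230,255) and the offcut still under the foot. The knob top went from 143 to 129.5 mm, which is a depth of about 14 mm. Travel measures about 23.7 mm, against a firm stop.

```bash
python3 -c "
from station import r
print(r.finish_job())"
```

```text
the job is handed in; nothing more can be done
None
```

The offcut clamp's plunger is trapped down at about 14 mm, with its keeper home against the stop (about 23.7 mm of 24 by camera). The spare clamp was left alone, and the job was handed in at about 7 s.

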